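# Hold the ink caddy's sprung cover at the ready

### The arm

A 6-joint arm with a two-finger parallel gripper is mounted at the origin on a cart in front of the work surface, level with it; the furniture and walls round the work are solid. World frame = base frame: x ahead of the robot, y to its left, z up, the work surface at z = 0. Lengths are in m, angles in rad, forces in N, time in s.
With the tool pointing down it reaches from about 0.325 to 0.925 m from the base axis. Payload 3.1 kg.
Tool frame: the origin (TCP) lies midway between the tips of the shut fingers; the grasp point (between the pads) lies 19 mm behind it (bot.grasp_offset is the distance from the TCP to the grasp point, in m); z points along the fingers, x is the direction in which the jaws open and shut, and the axes are right-handed (so a half turn about z gives the same grasp; the last joint's range is limited). The gripper opens to 85 mm and grips with 20 to 120 N. Pads are 22 mm wide; open, the fingers measure 114 mm over their backs; the gripper's body (76 mm by 85 mm) begins 54 mm behind the grasp point. The pads swing forward as they close: fully open they stand 13 mm farther back than shut.
Start: joints at [-1.245, 0.217, 1.613, -0, 1.311, -0.112], TCP at [0.265, -0.566, 0.231] pointing down, gripper open.
Joint ranges: [-2.75, 2.75], [-0.78, 2.1], [0.31, 2.55], [-1.13, 4.27], [0.13, 2.63], [-2.58, 2.58]. Speed limits (rad/s): [2.79, 2.79, 3.14, 3.14, 3.14, 3.14].

### API

Orientations are given as a unit quaternion [w, x, y, z].
In Python, from rig import bot, read_camera gives the robot as it stands. The module is installed in compiled form; this text tells all that it offers.
- The arm moves only by the tool arm_command, never from a script. Its argument "moves" is a list of rows, each an object with "offset": the shift along the tool's x, y, z in cm, a list of three; "turn": the turn about the tool's z in degrees; "hand": the finger opening in cm, from 0 to 8.54. A call has 1 to 8 rows; each row is the pose to reach, as a shift and turn from the pose commanded when the call began, along the tool's axes at that moment; what a row does not reach only later rows make up. A row lasts 1/8 s, in which the tool goes at most 62.5 mm and 10.7 degrees, less where a joint would pass 70% of its speed; a pose out of reach is approached as far as the arm can. A call with a gripper value outside its range is refused whole. The fingers move at their own pace and stop on an object; "newtons" is the grip in N (left out, the last holds). Time passes only in rows, so rows that repeat a pose let the fingers close. It gives the time, the measured TCP pose, the force and the opening at its end, in the units of the state.
- bot.get_state(): the state, without advancing time (a new reading comes with each control period).
- read_camera(name): name is "scene" or "top" or "wrist"; returns a dict with "frame" (420x560x3 uint8, red, green, blue), "range_z" (420x560 float32, m along the optical axis (not along the pixel's ray), 0 where there is no reading), "fx", "fy", "cx", "cy" (pixels), "R" (3x3) and "t" (3): a world point X has camera coordinates R X + t; the wrist camera has in their place "T_tool_cam" (4x4, takes a point from camera to tool coordinates, whose origin is the TCP and whose axes are the tool frame's). Camera axes: x right, y down, z forward; pixel columns grow to the right and rows downward; lengths in m; the calibration is good to about 2 mm. The wrist camera is an equidistant fisheye: a pixel r from the principal point sees the ray r / f radians off the axis. A picture is of the moment at which its call begins: read the wrist's pose just before it.
- bot.sign_off(): hands the job in, once; it reports no verdict.
The state is a dict: "clock": time; "qpos": joint angles; "qd": joint speeds; "effort": joint torques, N m; "ee_pos": TCP position; "eef_rot": TCP orientation; "force": force on the tool from outside, world axes, zero at the start; "wrist_torque": the same for the moment, N m; "finger_gap": finger opening in m.
Only numpy, scipy, OpenCV 4.12 (cv2) and the standard library are available. Lean on these libraries where they do the work, as an engineer would, in place of code of your own. Each camera call takes 0.05 s, during which the arm holds its last target.

### The job

I want to reach the inks in the plywood caddy. Take the steel handle of its blue sprung cover and raise the cover until it is past its balance point (the red bead on the brass quadrant), but do not let it fly open to its stop; then ease it back to just below the balance point, 5 to 13 degrees below, without letting it drop, and finish there while still holding the handle with the gripper. Leave the glue stick and the red tin beside the caddy, and the ink jars in it, where they stand.

Things in the scene. Friction and masses are not known exactly. Their poses are not given: they have to be found in the camera images.
- caddy: Plywood box 180 (x) x 230 (y) x 105 mm high, walls 9 mm, fixed. Origin: centre of its underside, on the table. x points from the front (robot side) to the hinge side, y left, z up. A brass quadrant (radius 100 mm about the hinge) stands on its left side, to 125 mm from the centre line; a red bead marks the balance angle; a white pin on the cover's left edge runs along it.
- cover (a joint): Angle of the blue cover, rad: 0 shut and level, grows as its front edge rises, stop at 1.45. A spring carries part of its 0.9 kg; no hinge friction: below the balance point at 0.90 the cover falls shut by itself, above it springs open by itself. Moving or holding it at the handle takes under 4 N anywhere.
- cover_handle (a point): Middle of the handle, a round steel bar 12 mm thick, 100 mm long, along the caddy's y, on a post at each end, axis 46 mm above the cover's top. Shut: caddy x -57 mm, y 0, 164 mm above the table. From the hinge: 145 mm frontward and 52 mm off the cover's middle plane (arc radius 154 mm); 258 mm above the table at balance. Own x: front to hinge, y along the bar, z out of the cover's top.
- cover_hinge (a point): Middle of the hinge line, which runs along the caddy's y axis: 88 mm behind the caddy's centre, 112 mm above the table. Its axes turn with the cover.
- glue_stick: White and blue glue stick, diameter 26 mm, 87 mm tall, standing loose on the table at the caddy's left side. Origin: centre of its underside.
- pin_tin: Round red tin, diameter 64 mm, 27 mm high, loose on the table at the caddy's right side. Origin: centre of its underside.
- ink_ochre: Ink jar with an ochre lid, diameter 48 mm, 50 mm tall, loose inside the caddy. Origin: centre of its underside.
- ink_moss: Ink jar with a green lid, diameter 48 mm, 50 mm tall, loose inside the caddy. Origin: centre of its underside.
- ink_black: Ink jar with a black lid, diameter 48 mm, 50 mm tall, loose inside the caddy. Origin: centre of its underside.

How it is judged:
By the outcome, as a careful person would: the job done as asked, in the order asked, and still so for the second after the job is handed in, while the arm keeps its last pose, push and grip.
It also fails if it takes over 42 s, if anything falls off the work surface, if the arm or the gripper's body presses on something with over 40 N, if the wrist force passes 120 N, or if a joint passes its speed limit or range.

## Working session

There is one attempt and no reset: what is moved stays moved. The work goes in short steps, Python scripts to look and compute and a tool call to move; the robot and the scene stay as the last step left them, time stands still between calls to the robot, and variables do not carry over. Pictures are saved under pics/ and viewed, and the job is handed in when it is done.

Besides the shell and the picture viewer there is one more tool, called after "Call:" by a JSON object that holds its "method" and its "body". arm_command: Moves the arm, as the interface text tells. Its arguments: {"type":"object","properties":{"moves":{"type":"array"},"newtons":{"type":"number"}},"required":["moves"]}

```bash
mkdir -p pics; python3 - <<'E'
from rig import bot, read_camera
import cv2, numpy as np
s=bot.get_state(); print({k:np.round(v,4) for k,v in s.items()})
for n in ["scene","top"]:
    c=read_camera(n); cv2.imwrite(f"pics/{n}0.png",c["frame"][:,:,::-1]); np.savez(f"{n}0.npz",**c)
    print(n,c["fx"],c["cx"],c["cy"],c["R"],c["t"])
E
```

```text
{'clock': np.float64(0.0), 'qpos': array([-1.2452,  0.2178,  1.615 ,  0.    ,  1.3113, -0.1122]), 'qd': array([ 0.0004,  0.    ,  0.0001, -0.0004,  0.0006, -0.0011]), 'effort': array([-6.00000e-04, -3.96848e+01, -3.03855e+01, -4.00000e-04,
        9.50000e-03,  0.00000e+00]), 'ee_pos': array([ 0.2647, -0.5652,  0.2299]), 'eef_rot': array([-8.000e-04,  8.438e-01, -5.367e-01, -1.000e-03]), 'force': array([0.4768, 0.9047, 0.1249]), 'wrist_torque': array([-0.0101, -0.0498,  0.0093]), 'finger_gap': np.float64(0.0853)}
scene 395.14075338928916 281.63881435103315 213.0987589844095 [[-0.96299755  0.26933812  0.00962754]
 [ 0.20669738  0.76101119 -0.61492939]
 [-0.17295059 -0.59018551 -0.7885234 ]] [ 0.57192721 -0.0371303   1.02840093]
top 403.68559891002604 283.2635282345225 208.86902770212822 [[ 0.03020772 -0.99945955  0.01296519]
 [-0.99658967 -0.03111241 -0.07642671]
 [ 0.07678879 -0.0106123  -0.9969909 ]] [-0.02803842  0.59123464  1.00428415]
```

View pics/scene0.png

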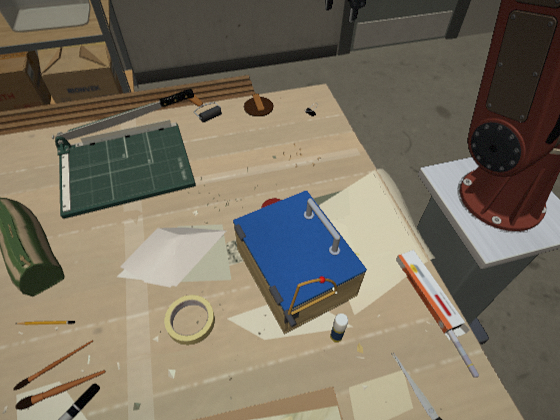

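View pics/top0.png

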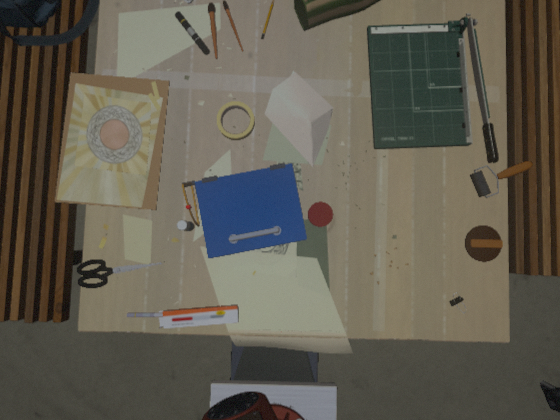

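The top view shows the blue cover with corners at about (195,181), (292,165), (305,241) and (208,257). The handle bar runs from (233,239) to (277,231), the glue stick is at (184,226) and the tin at (320,214). Next I'll measure the cover and handle.

```bash
cat > h.py <<'E'
import numpy as np, cv2
def cloud(c):
    z=c["range_z"].astype(float); v,u=np.mgrid[:420,:560]
    P=np.stack([(u-c["cx"])/c["fx"]*z,(v-c["cy"])/c["fy"]*z,z],-1)
    W=(P-c["t"])@c["R"]; W[z==0]=np.nan
    return W
E
python3 - <<'E'
from h import *
for n in ["top","scene"]:
    c=np.load(n+"0.npz"); W=cloud(c); f=c["frame"].astype(int)
    blue=(f[...,2]>90)&(f[...,2]-f[...,0]>50)
    m=blue&(W[...,2]>.10)&(W[...,2]<.135)
    p=W[m]; print(n,len(p),"z med",np.median(p[:,2]))
    r=cv2.minAreaRect(p[:,:2].astype(np.float32)); print(r, cv2.boxPoints(r))
    cen=np.array(r[0])
    hm=(W[...,2]>.145)&(W[...,2]<.19)&(np.linalg.norm(W[...,:2]-cen,axis=-1)<.16)
    q=W[hm]; mu=q.mean(0); d=np.linalg.svd(q-mu)[2][0]; t=(q-mu)@d
    print("handle",len(q),mu,d,np.degrees(np.arctan2(d[1],d[0])),t.min(),t.max(),"ztop",np.percentile(q[:,2],[5,50,95]), "mid",mu+d*(t.min()+t.max())/2)
c=np.load("top0.npz");W=cloud(c)
for u,v in [(184,226),(320,214),(187,207)]: print(W[v,u])
E
```

```text
top 7148 z med 0.11833755120496031
((0.5791969299316406, 0.0677676573395729), (0.1781424880027771, 0.22880294919013977), 12.785551071166992) [[ 0.46701688  0.15962088]
 [ 0.5176515  -0.06350895]
 [ 0.691377   -0.02408557]
 [ 0.64074236  0.19904426]]
handle 320 [0.53099837 0.07267805 0.16891208] [-0.20268055 -0.97918999 -0.0103712 ] -101.69439182471126 -0.14798725731961426 0.07048660098896142 ztop [0.16224961 0.16904865 0.17599884] mid [0.53885231 0.11062199 0.16931397]
scene 7756 z med 0.11824988988372068
((0.5821911692619324, 0.06625571101903915), (0.1816714107990265, 0.23110781610012054), 12.69166088104248) [[ 0.46818718  0.15902925]
 [ 0.5189626  -0.06643181]
 [ 0.6961951  -0.02651782]
 [ 0.6454197   0.19894323]]
handle 437 [0.54104018 0.08534809 0.16684543] [0.3741319  0.92725418 0.01500005] 68.02672990251378 -0.078442239942483 0.1484928140488798 ztop [0.15024485 0.1684644  0.17957536] mid [0.55414425 0.11782543 0.16737082]
[0.53882421 0.22455543 0.08759616]
[ 0.58116507 -0.10298542  0.02995506]
[0.57607002 0.19487643 0.19633002]
```

```bash
python3 - <<'E'
from h import *
th=np.radians(12.73); R=np.array([[np.cos(th),-np.sin(th)],[np.sin(th),np.cos(th)]]); cen=np.array([.5807,.067])
for n in ["top","scene"]:
    c=np.load(n+"0.npz"); W=cloud(c)
    L=(W[...,:2]-cen)@R
    m=(W[...,2]>.158)&(W[...,2]<.18)&(abs(L[...,1])<.07)&(abs(L[...,0]+.057)<.03)
    q=W[m]; l=L[m]
    print(n,len(q),np.median(l,0),l.min(0),l.max(0),np.median(q[:,2]),q[:,2].max(), "slope deg",np.degrees(np.polyfit(l[:,1],l[:,0],1)[0]))
    print(R@np.median(l,0)+cen)
    m=(abs(L[...,1]-.12)<.02)&(W[...,2]>.12)&(L[...,0]<.15); print("quad max", W[m][:,2].max(), L[m].min(0),L[m].max(0))
E
```

```text
top 275 [-0.0574349  -0.00019759] [-0.06330792 -0.05602464] [-0.05130769  0.05463583] 0.16902062842265453 0.17295579790892435 slope deg -0.013550519171904238
[0.52472043 0.05415109]
quad max 0.34165355833010236 [-0.36420557  0.10005768] [0.09131    0.13997675]
scene 313 [-0.05322712  0.00439137] [-0.06085516 -0.05450729] [-0.04826708  0.05536408] 0.1688063018430885 0.1726462974630295 slope deg 0.062130010147893114
[0.52781357 0.05955446]
quad max 0.4758438505113773 [-0.59328994  0.10000377] [0.09283022 0.13999651]
```

```bash
cat >> h.py <<'E'
from scipy.spatial.transform import Rotation as Ro
def tool(s): 
    q=np.array(s["eef_rot"]); return Ro.from_quat(q[[1,2,3,0]]).as_matrix()
def off(s,target,yaw=12.7):
    T=tool(s); o=T.T@(np.array(target)-s["ee_pos"])*100
    y=np.degrees(np.arctan2(T[1,0],T[0,0])); print("off cm",o.round(2),"turn",round(y-yaw,2),"ee",np.round(s["ee_pos"],4),"f",np.round(s["force"],2),"gap",s["finger_gap"],"t",s["clock"])
E
python3 - <<'E'
from h import *
from rig import bot,read_camera
s=bot.get_state(); off(s,[.525,.055,.25]); print(read_camera("wrist")["T_tool_cam"].round(3))
E
```

```text
off cm [-45.15 -49.87  -1.88] turn -77.62 ee [ 0.2647 -0.5653  0.2301] f [ 0.58  0.06 -0.78] gap 0.08516727390813701 t 0.1
[[ 1.    -0.     0.    -0.002]
 [ 0.     0.954  0.299 -0.075]
 [-0.    -0.299  0.954 -0.143]
 [ 0.     0.     0.     1.   ]]
```

Call:
{"method": "arm_command", "body": {"moves": [{"offset": [-3,-3.3,-0.5],"turn": -6,"hand": 8.5},{"offset": [-6.5,-7.2,-1],"turn": -12,"hand": 8.5},{"offset": [-10,-11,-1.9],"turn": -18,"hand": 8.5},{"offset": [-13.5,-15,-1.9],"turn": -24,"hand": 8.5},{"offset": [-17,-18.8,-1.9],"turn": -30,"hand": 8.5},{"offset": [-20.5,-22.6,-1.9],"turn": -36,"hand": 8.5},{"offset": [-24,-26.5,-1.9],"turn": -42,"hand": 8.5},{"offset": [-27,-30,-1.9],"turn": -48,"hand": 8.5}], "newtons": 40}}

```text
clock: 1.15
ee_pos: [0.4224, -0.1924, 0.2501]
eef_rot: [-0.0, 0.989, -0.145, -0.0]
force: [1.2, -0.9, -0.5]
finger_gap: 0.0851
```

```bash
python3 - <<'E'
from h import *
from rig import bot
s=bot.get_state(); off(s,[.525,.055,.25]); print(s["qd"].round(2))
E
```

```text
off cm [ 2.710e+00 -2.665e+01  1.000e-02] turn -29.4 ee [ 0.4224 -0.1924  0.2501] f [ 1.22 -0.91 -0.53] gap 0.08510772665421114 t 1.15
[ 0.78 -0.04  0.03 -0.    0.   -0.06]
```

Call:
{"method": "arm_command", "body": {"moves": [{"offset": [0.4,-4,0],"turn": -5,"hand": 8.5},{"offset": [0.8,-8,0],"turn": -10,"hand": 8.5},{"offset": [1.2,-12,0],"turn": -15,"hand": 8.5},{"offset": [1.6,-16,0],"turn": -20,"hand": 8.5},{"offset": [2,-20,0],"turn": -24,"hand": 8.5},{"offset": [2.3,-24,0],"turn": -28,"hand": 8.5},{"offset": [2.6,-26.8,0],"turn": -29.5,"hand": 8.5},{"offset": [2.6,-26.8,0],"turn": -29.5,"hand": 8.5}]}}

```text
clock: 2.15
ee_pos: [0.5251, 0.056, 0.2499]
eef_rot: [-0.0, 0.994, 0.111, -0.0]
force: [-0.4, -0.2, 0.2]
finger_gap: 0.085
```

```bash
python3 - <<'E'
from h import *
from rig import bot,read_camera
s=bot.get_state(); off(s,[.525,.055,.145]); print(s["qd"].round(2))
c=read_camera("wrist"); cv2.imwrite("pics/w1.png",c["frame"][:,:,::-1]); np.savez("w1.npz",**c,T=tool(s),p=s["ee_pos"])
print(c["fx"],c["cx"],c["cy"])
E
```

```text
off cm [-0.03  0.1  10.49] turn 0.05 ee [0.5251 0.056  0.2499] f [-0.41 -0.21  0.18] gap 0.08501747622684487 t 2.15
[-0.04 -0.02  0.02 -0.02  0.01 -0.01]
325.19226210127806 278.29449321735865 204.67442843837273
```

View pics/w1.png

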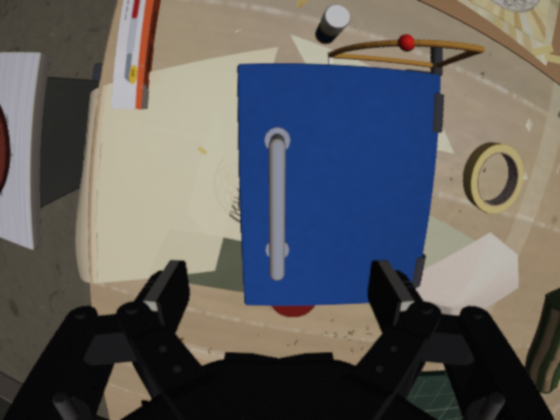

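In the wrist view the bar runs from (278,135) to (277,278). It's parallel to the pads and midway between the fingertips at columns 185 and 375. I'll descend and close.

Call:
{"method": "arm_command", "body": {"moves": [{"offset": [0,0.1,2],"turn": 0,"hand": 8.5},{"offset": [0,0.1,4],"turn": 0,"hand": 8.5},{"offset": [0,0.1,6],"turn": 0,"hand": 8.5},{"offset": [0,0.1,8],"turn": 0,"hand": 8.5},{"offset": [0,0.1,9.5],"turn": 0,"hand": 8.5},{"offset": [0,0.1,10.5],"turn": 0,"hand": 8.5},{"offset": [0,0.1,10.5],"turn": 0,"hand": 4},{"offset": [0,0.1,10.5],"turn": 0,"hand": 3}]}}

```text
clock: 3.2
ee_pos: [0.5259, 0.0534, 0.146]
eef_rot: [0.0, 0.994, 0.11, 0.001]
force: [0.5, 0.3, -0.0]
finger_gap: 0.0514
```

```bash
python3 - <<'E'
from h import *
from rig import bot,read_camera
s=bot.get_state(); off(s,[.525,.055,.145])
c=read_camera("wrist"); cv2.imwrite("pics/w2.png",c["frame"][:,:,::-1])
E
```

```text
off cm [-0.06 -0.17  0.1 ] turn -0.12 ee [0.5259 0.0534 0.146 ] f [ 0.46  0.34 -0.  ] gap 0.051391962349230325 t 3.2
```

View pics/w2.png

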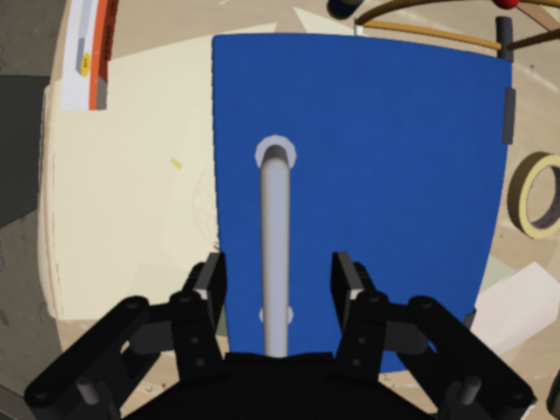

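The bar, at column 275, is between the pads at columns 220 and 338. I'll close on it.

Call:
{"method": "arm_command", "body": {"moves": [{"offset": [0,0,0],"turn": 0,"hand": 2},{"offset": [0,0,0],"turn": 0,"hand": 1.5},{"offset": [0,0,0],"turn": 0,"hand": 0.5},{"offset": [0,0,0],"turn": 0,"hand": 0.5},{"offset": [0,0,0],"turn": 0,"hand": 0.5},{"offset": [0,0,0],"turn": 0,"hand": 0.5}], "newtons": 40}}

```text
clock: 4.0
ee_pos: [0.5242, 0.0533, 0.1456]
eef_rot: [0.0, 0.994, 0.11, -0.001]
force: [-4.7, -1.2, 6.2]
finger_gap: 0.0105
```

```bash
python3 - <<'E'
from h import *
from rig import bot,read_camera
s=bot.get_state(); off(s,[.525,.055,.145]); print(s["wrist_torque"])
E
```

```text
off cm [ 0.11 -0.15  0.06] turn -0.09 ee [0.5242 0.0533 0.1456] f [-4.72 -1.21  6.19] gap 0.010504195465476039 t 4.0
[-0.23008799  0.83085752  0.02161874]
```

Call:
{"method": "arm_command", "body": {"moves": [{"offset": [0.28,0,-0.72],"turn": 0,"hand": 0.5},{"offset": [0.59,0,-1.42],"turn": 0,"hand": 0.5},{"offset": [0.94,0,-2.11],"turn": 0,"hand": 0.5},{"offset": [1.32,0,-2.78],"turn": 0,"hand": 0.5},{"offset": [1.74,0,-3.43],"turn": 0,"hand": 0.5},{"offset": [2.18,0,-4.05],"turn": 0,"hand": 0.5},{"offset": [2.66,0,-4.66],"turn": 0,"hand": 0.5},{"offset": [3.17,0,-5.24],"turn": 0,"hand": 0.5}], "newtons": 40}}

```text
clock: 5.0
ee_pos: [0.553, 0.0598, 0.1977]
eef_rot: [0.0, 0.994, 0.11, -0.005]
force: [-11.0, -2.3, 5.4]
finger_gap: 0.0103
```

```bash
cat > st.py <<'E'
from h import *
from rig import bot,read_camera
import sys
s=bot.get_state()
th=np.radians(12.7); d=s["ee_pos"]-np.array([.5242,.0533,.1456]); dx=d[0]*np.cos(th)+d[1]*np.sin(th)
print("caddy disp mm",dx*1e3,(-d[0]*np.sin(th)+d[1]*np.cos(th))*1e3,d[2]*1e3)
x=-145+dx*1e3; z=52+d[2]*1e3
print("angle from arc", np.arctan2(z,-x)-0 , "->", (np.arctan2(z,-x)-np.arctan2(52,145)), "radius",np.hypot(x,z))
print("F",s["force"].round(2),"Tq",s["wrist_torque"].round(2),"gap",round(s["finger_gap"],4),"t",s["clock"])
if len(sys.argv)>1:
    for n in ["scene","top","wrist"]:
        c=read_camera(n); cv2.imwrite(f"pics/{n}_{sys.argv[1]}.png",c["frame"][:,:,::-1]); np.savez(f"{n}_{sys.argv[1]}.npz",**c)
        if n!="wrist":
            W=cloud(c); f=c["frame"].astype(int)
            blue=(f[...,2]>60)&(f[...,2]-f[...,0]>40)&(f[...,2]-f[...,1]>20)
            t=np.radians(12.73); R=np.array([[np.cos(t),-np.sin(t)],[np.sin(t),np.cos(t)]])
            L=(W[...,:2]-[.5807,.067])@R
            m=blue&(W[...,2]>.10)&(W[...,2]<.36)&(abs(L[...,0])<.13)&(abs(L[...,1])<.11)
            P=np.c_[L[m],W[...,2][m]]
            if len(P)<50: print(n,"few",len(P)); continue
            for _ in range(6):
                mu=np.median(P,0) if _==0 else P.mean(0)
                nn=np.linalg.svd(P-P.mean(0),full_matrices=False)[2][2]; r=abs((P-P.mean(0))@nn); P=P[r<max(2*np.median(r),.003)]
            nn*=np.sign(nn[2]) ; print(n,len(P),"plane n",nn.round(3),"angle",np.arctan2(nn[0],nn[2]))
E
python3 st.py a
```

```text
caddy disp mm 29.493203721903296 -0.02256970805343886 52.056496053607624
angle from arc 0.7332950239844502 -> 0.3889610406450624 radius 155.46566938518674
F [-11.04  -2.32   5.4 ] Tq [-0.6   2.    0.01] gap 0.0103 t 5.0
scene 7299 plane n [0.371 0.001 0.928] angle 0.3804814147855511
top 2210 plane n [ 0.378 -0.001  0.926] angle 0.38813370848297346
```

Call:
{"method": "arm_command", "body": {"moves": [{"offset": [0.43,0,-0.55],"turn": 0,"hand": 0.5},{"offset": [1.0,0,-1.08],"turn": 0,"hand": 0.5},{"offset": [1.59,0,-1.57],"turn": 0,"hand": 0.5},{"offset": [2.2,0,-2.04],"turn": 0,"hand": 0.5},{"offset": [2.84,0,-2.47],"turn": 0,"hand": 0.5},{"offset": [3.49,0,-2.88],"turn": 0,"hand": 0.5},{"offset": [4.16,0,-3.25],"turn": 0,"hand": 0.5},{"offset": [4.86,0,-3.58],"turn": 0,"hand": 0.5}]}}

```text
clock: 6.15
ee_pos: [0.6042, 0.0712, 0.2369]
eef_rot: [0.0, 0.994, 0.11, 0.001]
force: [-6.1, -1.3, 7.3]
finger_gap: 0.0104
```

```bash
python3 st.py b
```

```text
caddy disp mm 81.96136267857645 -0.1415055140741965 91.25891729016128
angle from arc 1.1562618859745275 -> 0.8119279026351396 radius 156.5151340238101
F [-6.07 -1.34  7.31] Tq [-0.28  1.31  0.02] gap 0.0104 t 6.15
scene 6823 plane n [ 0.721 -0.     0.693] angle 0.8048255503277656
top 2281 plane n [ 0.724 -0.002  0.69 ] angle 0.8094773697050829
```

View pics/scene_b.png

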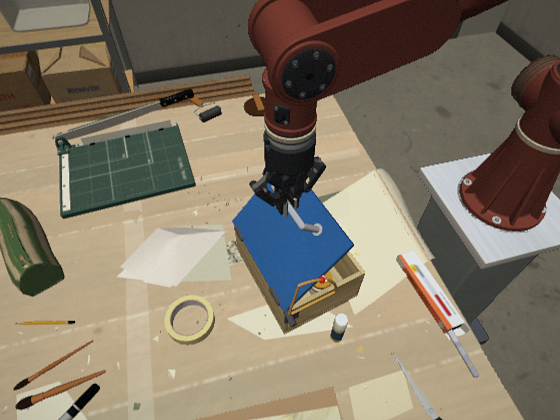

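View pics/wrist_b.png

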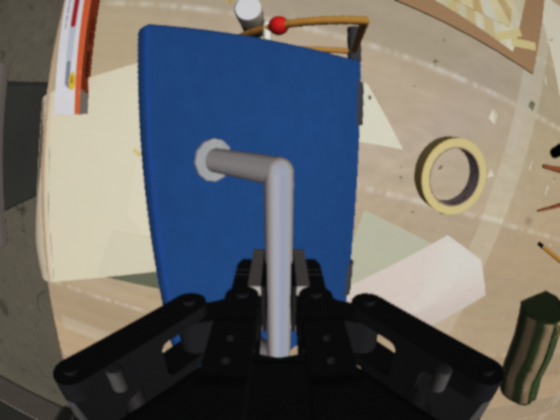

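Call:
{"method": "arm_command", "body": {"moves": [{"offset": [0.36,0,-0.25],"turn": 0,"hand": 0.5},{"offset": [0.71,0,-0.41],"turn": 0,"hand": 0.5},{"offset": [1.07,0,-0.54],"turn": 0,"hand": 0.5},{"offset": [1.43,0,-0.67],"turn": 0,"hand": 0.5},{"offset": [1.8,0,-0.79],"turn": 0,"hand": 0.5},{"offset": [2.17,0,-0.9],"turn": 0,"hand": 0.5},{"offset": [2.54,0,-1.0],"turn": 0,"hand": 0.5},{"offset": [2.91,0,-1.09],"turn": 0,"hand": 0.5}]}}

```text
clock: 7.3
ee_pos: [0.6332, 0.0777, 0.2461]
eef_rot: [-0.0, 0.994, 0.11, 0.001]
force: [-3.0, -0.5, 5.2]
finger_gap: 0.0105
```

```bash
python3 st.py c
```

```text
caddy disp mm 111.68762251068874 -0.18508275166873728 100.5174966224316
angle from arc 1.3557566711443754 -> 1.0114226878049875 radius 156.1131040943194
F [-3.02 -0.51  5.23] Tq [-0.2   0.9   0.03] gap 0.0105 t 7.3
scene 5844 plane n [ 0.846 -0.001  0.534] angle 1.007806130468929
top 1991 plane n [ 0.845 -0.001  0.535] angle 1.0061678881233234
```

View pics/wrist_c.png

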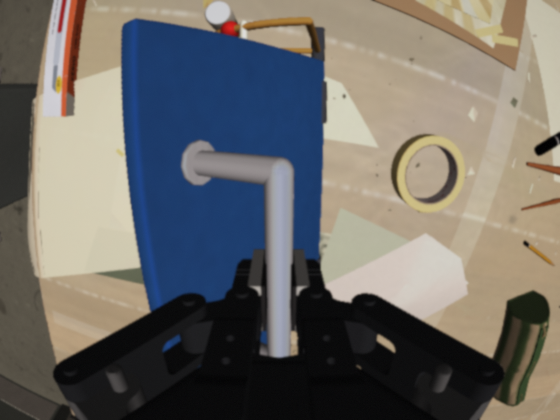

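View pics/scene_c.png

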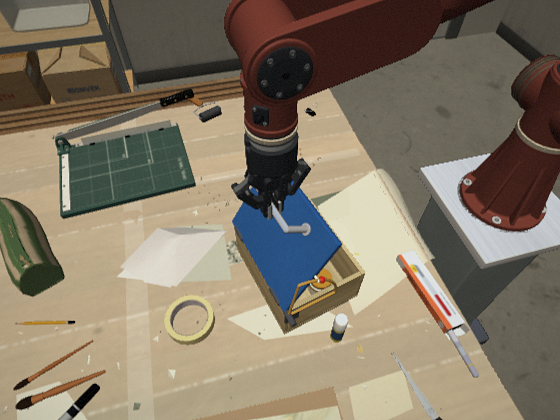

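Call:
{"method": "arm_command", "body": {"moves": [{"offset": [-0.3,0,0.07],"turn": 0,"hand": 0.5},{"offset": [-0.6,0,0.15],"turn": 0,"hand": 0.5},{"offset": [-0.9,0,0.23],"turn": 0,"hand": 0.5},{"offset": [-1.19,0,0.32],"turn": 0,"hand": 0.5},{"offset": [-1.48,0,0.42],"turn": 0,"hand": 0.5},{"offset": [-1.77,0,0.52],"turn": 0,"hand": 0.5},{"offset": [-2.06,0,0.63],"turn": 0,"hand": 0.5},{"offset": [-2.35,0,0.74],"turn": 0,"hand": 0.5}]}}

```text
clock: 8.45
ee_pos: [0.6124, 0.073, 0.2396]
eef_rot: [-0.0, 0.994, 0.11, 0.005]
force: [1.2, 0.4, 6.6]
finger_gap: 0.0104
```

```bash
python3 st.py
```

```text
caddy disp mm 90.39825544465808 -0.1712860095958446 94.00073756981337
angle from arc 1.212917867079462 -> 0.8685838837400741 radius 155.8767650402597
F [1.22 0.4  6.62] Tq [ 0.21 -0.49 -0.  ] gap 0.0104 t 8.45
```

Call:
{"method": "arm_command", "body": {"moves": [{"offset": [-0.28,0,0.12],"turn": 0,"hand": 0.5},{"offset": [-0.56,0,0.25],"turn": 0,"hand": 0.5},{"offset": [-0.84,0,0.38],"turn": 0,"hand": 0.5},{"offset": [-1.12,0,0.51],"turn": 0,"hand": 0.5},{"offset": [-1.39,0,0.65],"turn": 0,"hand": 0.5},{"offset": [-1.5,0,0.69],"turn": 0,"hand": 0.5},{"offset": [-1.5,0,0.69],"turn": 0,"hand": 0.5},{"offset": [-1.5,0,0.69],"turn": 0,"hand": 0.5}]}}

```text
clock: 9.45
ee_pos: [0.595, 0.0691, 0.2307]
eef_rot: [-0.0, 0.994, 0.11, 0.001]
force: [-1.2, 1.0, 4.7]
finger_gap: 0.0104
```

```bash
python3 st.py d
```

```text
caddy disp mm 72.56223873705059 -0.12829356976565115 85.06388574359686
angle from arc 1.0846123905322014 -> 0.7402784071928135 radius 155.0281846372518
F [-1.16  0.97  4.72] Tq [ 0.09 -0.08  0.04] gap 0.0104 t 9.45
scene 6947 plane n [ 0.671 -0.001  0.741] angle 0.7359770869524305
top 2250 plane n [ 0.668 -0.002  0.744] angle 0.731070352528906
```

View pics/wrist_d.png

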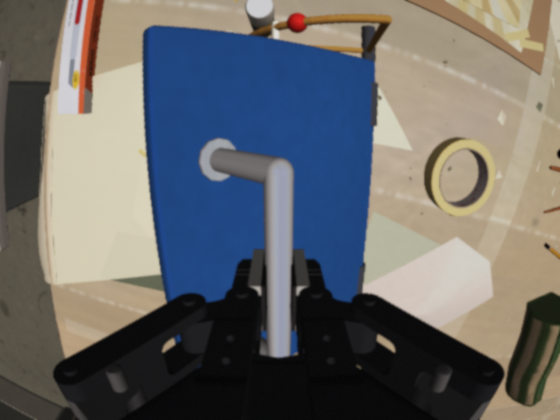

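View pics/scene_d.png

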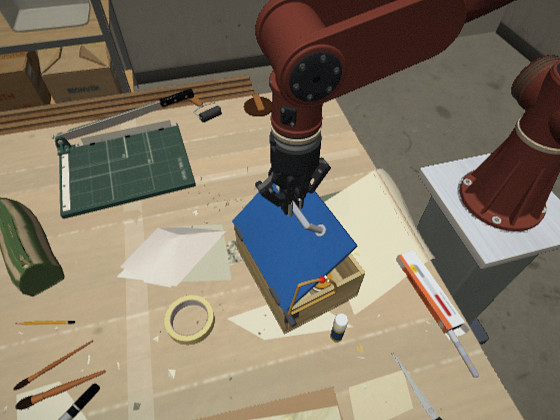

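The cover is at about 0.735 rad, which is 9.4° below balance and mid-band. The bar is still between the pads at column 279, and the glue stick is unmoved at (340,326). I'll hold for a moment to check it's steady, then compare the loose objects.

Call:
{"method": "arm_command", "body": {"moves": [{"offset": [0,0,0],"turn": 0,"hand": 0.5},{"offset": [0,0,0],"turn": 0,"hand": 0.5},{"offset": [0,0,0],"turn": 0,"hand": 0.5},{"offset": [0,0,0],"turn": 0,"hand": 0.5}]}}

```text
clock: 10.1
ee_pos: [0.595, 0.0691, 0.2307]
eef_rot: [-0.0, 0.994, 0.11, 0.001]
force: [-1.3, -1.2, 5.0]
finger_gap: 0.0102
```

```bash
python3 st.py e; python3 - <<'E'
from h import *
for n in ("top0","top_e"):
    c=np.load(n+".npz"); W=cloud(c); f=c["frame"].astype(int)
    red=(f[...,0]>80)&(f[...,1]<50)&(f[...,2]<60)&(abs(W[...,2]-.028)<.012)&(abs(W[...,0]-.58)<.08)&(abs(W[...,1]+.1)<.06)
    g=(abs(W[...,2]-.087)<.008)&(np.hypot(W[...,0]-.539,W[...,1]-.2245)<.03)
    print(n,"tin",red.sum(),W[red].mean(0).round(4),"glue",g.sum(),W[g].mean(0).round(4))
E
```

```text
caddy disp mm 72.54361959919962 -0.13933869505633814 85.06720163777301
angle from arc 1.0845162073257915 -> 0.7401822239864035 radius 155.03981690390185
F [-1.31 -1.21  5.03] Tq [ 0.09 -0.07  0.  ] gap 0.0102 t 10.1
scene 6944 plane n [0.672 0.    0.741] angle 0.7366497552438893
top 2251 plane n [ 0.668 -0.002  0.744] angle 0.7318356415232589
top0 tin 335 [ 0.5812 -0.1014  0.0269] glue 99 [0.5427 0.2292 0.0869]
top_e tin 9 [ 0.5852 -0.0891  0.0268] glue 0 [nan nan nan]<stdin>:6: RuntimeWarning: Mean of empty slice.
  ret = um.true_divide(
```

View pics/top_e.png

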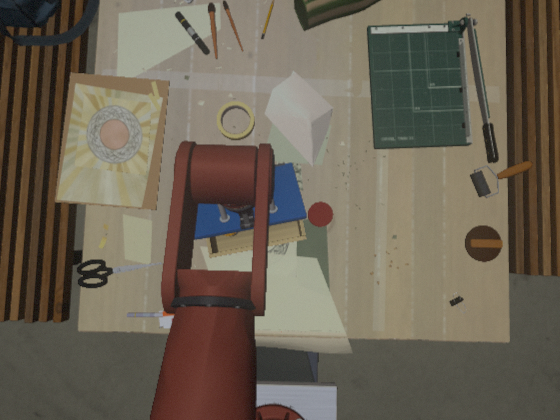

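The top view shows the tin still at (320,214), as before; only the shading defeated my colour mask. The glue stick is hidden by the arm here, but the scene view shows it in its original place. The cover hasn't moved, so I'll hand in.

```bash
python3 -c "
from rig import bot
print(bot.sign_off())"
```

```text
the job is handed in; nothing more can be done
None
```

I gripped the steel handle and raised the cover to about 1.01 rad, roughly 6° past balance, holding it throughout. I then eased it back to about 0.735 rad, roughly 9.4° below balance, and handed in at about 10 s with the handle still gripped at 40 N.

- **Cover angle:** the arm's arc gave 0.740 rad, the scene camera 0.737 and the top camera 0.732. All three stayed put over a half-second hold. That is 9.2° to 9.6° below balance, inside your 5 to 13°.
- **Forces:** the wrist force read at most about 13 N at my checks, and about 5 N at the end. That is above the 4 N you quoted for moving the cover, because the path pushed slightly inward against the hinge.
- **Tin and glue stick:** by eye, the tin was at the same pixel in the top view before and after, and the glue stick at the same pixel in the scene view. My numeric before/after check failed for both: too little of the tin passed the colour mask, and the arm hid the glue stick from the top camera.
- **Ink jars:** I didn't measure the jars, but nothing went into the caddy.
- **Finger gap:** it read about 10.4 mm on the 12 mm bar. The bar stayed between the pads in every wrist picture.

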